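# Level a mosaic in the ratchet press

## Robot

A 6-joint arm with a two-finger parallel gripper is mounted at the origin on the work surface. World frame = base frame: x ahead of the robot, y to its left, z up, the work surface at z = 0. Lengths are in m, angles in rad, forces in N, time in s.
With the tool pointing down it reaches from about 0.35 to 0.85 m from the base axis. Payload 8.1 kg.
Tool frame: the origin (TCP) lies at the very end of the fingers, on their centre line; the grasp point (between the pads) lies 19 mm behind it; z points along the fingers, y is the line along which they close (so a half turn about z gives the same grasp; the last joint's range is limited). The gripper opens to 93 mm and grips with 3 to 60 N. Pads are 15 mm wide; open, the fingers measure 128 mm over their backs; the gripper's body (75 mm by 188 mm) begins 65 mm behind the grasp point.
Start: joints at [-1.201, 0.13, 1.488, -0, 1.523, -0.085], TCP at [0.264, -0.539, 0.219] pointing down, gripper open.
Joint ranges: [-2.96, 2.96], [-0.89, 2.26], [0.02, 2.5], [-1.34, 4.48], [0, 2.73], [-2.66, 2.66]. Speed limits (rad/s): [2.39, 2.39, 2.79, 3.14, 3.14, 3.14].

## Interface

Orientations are given as a rotation vector (axis times angle).
In Python, from plant import monitor, eyes, ticket gives the robot as it stands.
- The arm moves only by the tool arm_command, never from a script. Its argument "deltas" is a list that holds one entry, the list of rows, each a list of 6 numbers: the shift along the world's x, y, z in cm, then the turn, a rotation vector about the world's x, y, z in degrees. In form: [[[tx, ty, tz, rx, ry, rz], ...]]. A call has 1 to 12 rows; each row shifts and turns the commanded pose from where the row before left it; what a row does not reach is not made up. A row lasts 1/12 s, in which the tool goes at most 41.7 mm and 7.16 degrees, less where a joint would pass 70% of its speed; a pose out of reach is approached as far as the arm can. A call is refused whole if a number of a shift passes 4.17 or a number of a turn 7.16, either way. A call with a gripper value outside its range is refused whole. "gripper" is the opening, from -1 (shut) to 1 (fully open), set as the call begins (left out, the last holds). The fingers move at their own pace and stop on an object; "squeeze" is the grip in N (left out, the last holds). Time passes only in rows, so rows that do not move let the fingers close. It gives the time, the measured TCP pose, the force, the opening and the grip force at its end, in the units of the state.
- monitor.read_state(): the state, without advancing time (a new reading comes with each control period).
- eyes.read_camera(name): name is "scene" or "top" or "wrist"; returns the picture (384x512x3 uint8, blue, green, red); there is no depth.
- eyes.camera_model(name): a dict with "fx", "fy", "cx", "cy" (pixels), "rvec" (rotation vector, rad) and "tvec" (3), from world to camera coordinates, as OpenCV has them. Camera axes: x right, y down, z forward; pixel columns grow to the right and rows downward; lengths in m; the calibration is good to about 2 mm. A picture is of the moment at which its call begins: read the wrist's pose just before it. camera_model takes no time and is no camera call; for the wrist camera it gives the pose at the moment of the call.
- ticket.close_job(): hands the job in; it is judged then, once.
The state is a dict: "t": time; "q": joint angles; "dq": joint speeds; "joint_torque": joint torques, N m; "tool_pos": TCP position; "orientation": TCP orientation; "force": force on the tool from outside, world axes, zero at the start; "wrist_torque": the same for the moment, N m; "opening": finger opening in m; "gripper_force": force on a finger pad.
Only numpy, scipy, OpenCV 4.12 (cv2) and the standard library are available. Lean on these libraries where they do the work, as an engineer would, in place of code of your own. Each camera call takes 0.05 s, during which the arm holds its last target. There are 200 camera calls.

## Task

Lift the levelling press's head by its black grip, letting the pawl click up the rack and not touching the red release, until it hangs on the pawl by itself with the plate about 30 mm clear of the mosaic's height, and slide the mosaic on its carrier board gently along the bed, fully home against the end stop. Then squeeze the red release against the arm, ease the head down without letting it drop, and press the plate onto the tiles with a firm but careful push of about 15 N (well under 25 N) for a good second to level them. Let go, so that the head is left resting on the mosaic, and leave everything else on the table where it is.

Things in the scene. Friction and masses are not known exactly. Their poses are not given: they have to be found in the camera images.
- press: the levelling press, fixed: green bed 240 x 380 x 22 mm, steel column 24 x 30 mm, 308 mm high, at its back. Origin on the table, straight below the plate's centre; x points from the front (grip side) to the column, y along the bed to the end stop, z up. Bed top at z = 22 mm, reaching to y = -290 mm. Two aluminium rails along y (inner faces at x = +-60 mm, 10 mm high) guide the carrier board
- end_stop (a point): centre of the end stop's face, on the bed at y = 56 mm of the press; the steel stop is 136 mm long (x) and 12 mm high; axes as the press
- rack (a point): middle of the rack on the column's +y side: 28 steel saw teeth, 4 mm apart, 3.5 mm deep, flat on top and sloped below; the sprung pawl on the head lets the head rise, clicking over a tooth every 4 mm, and holds it from sinking at press_head = 0, 0.004, 0.008 ... 0.108. Let go between teeth, or stopped short of the mosaic, the head sinks to the next tooth below and hangs there
- press_head (a joint): height of the sliding head, m, 0 at the lowest, 0.115 at most, grows upwards; the plate's underside is 28 mm + this value above the table. Lifting takes 6 to 10 N of weight, 1.5 N of friction and up to 5 N to click over a tooth. With the plate resting on the mosaic on the bed it reads 0.010 to 0.020, as the mosaic's thickness has it
- release (a joint): angle of the red pawl lever, rad, 0 with the pawl in the rack, 0.14 squeezed to its stop; the pawl is clear of the teeth from about 0.08. Its spring needs 3 N (start) to 5 N (fully squeezed) at the paddle and puts the pawl back when let go
- lift_grip (a point): middle of the black lifting grip, a round bar 24 mm in diameter and 60 mm long along the press's x, at the front end of the head's arm, 94 mm in front of the plate's centre and 87 mm above the plate's underside; axes as the press
- squeeze_grip (a point): point on the head, 21 mm in front of the plate's centre, 87 mm above its underside, midway between the faces to squeeze together along the press's y: the green arm's side at -y (rigid; arm 20 mm wide, 18 mm high) and the red paddle's outer side at +y (it gives; 56 mm long along x, 9 mm thick, 18 mm high). 48 mm apart at rest, 39 mm fully squeezed. Axes as the press
- plate_face (a point): centre of the plate's underside; the plate is 104 x 104 mm, 14 mm thick with its rubber face; it hangs from the arm on a 26 mm stem
- panel: mosaic on a loose plywood carrier board, about 0.4 kg, on the bed between the rails with 2 mm play a side: board 116 x 184 x 12 mm, with a cream and black mosaic 100 x 100 mm, 4 to 14 mm thick as the piece has it (not measured). Origin at the underside below the mosaic's centre, axes as the press; board from y = -128 to +56 mm. Home: origin 22 mm above the press's
- block_top (a point): centre of the top of the wooden grip block on the carrier board's outer end: 40 mm (x) by 18 mm (y), standing 24 mm above the board, at y = -114 mm of the board, top 58 mm above the table; push or pinch it
- jar_cream: clear jar of cream tesserae, 84 mm wide, 70 mm high; bystander; origin at the centre of its underside
- jar_black: clear jar of black tesserae, same size; bystander; origin at the centre of its underside
- jar_red: clear jar of red tesserae, same size; bystander; origin at the centre of its underside
- cup: clear plastic cup, 72 mm wide, 85 mm high; bystander; origin at the centre of its underside
- nippers: wheeled tile nippers with red handles, 170 x 80 mm, 17 mm high, lying flat; bystander; origin under its middle
- glasses_case: black glasses case 65 x 150 x 42 mm; bystander; origin at the centre of its underside
- sample_tile: finished sample on cork, 90 x 90 x 16 mm; bystander; origin at the centre of its underside
- sorting_tray: wooden sorting board with a heap of green tesserae, 120 x 90 mm, about 20 mm high; bystander; origin at the centre of its underside
Not all that is in view belongs to the job. Of the things that look like the panel, the larger one is meant.

How it is judged:
By the outcome, as a careful person would: the job done as asked, in the order asked, and still so for the second after the job is handed in, with the robot touching nothing.
It also fails if it takes over 69 s, if anything falls off the work surface, if the arm or the gripper's body presses on something with over 40 N, if the wrist force passes 120 N, or if a joint passes its speed limit or range.

## Working session

There is one attempt and no reset: what is moved stays moved. The work goes in short steps, Python scripts to look and compute and a tool call to move; the robot and the scene stay as the last step left them, time stands still between calls to the robot, and variables do not carry over. Pictures are saved under pics/ and viewed, at most 10 in all, crops included, and the job is handed in when it is done.

Besides the shell and the picture viewer there is one more tool, called as name(argument=value, ...), one argument or row to a line, values as JSON. arm_command: Moves the arm, as the interface text tells. Its arguments: {"type":"object","properties":{"deltas":{"type":"array"},"gripper":{"type":"number"},"squeeze":{"type":"number"}},"required":["deltas"]}

```bash
mkdir -p pics; ls
python3 - <<'E'
from plant import monitor, eyes, ticket
import cv2,numpy as np
s=monitor.read_state(); print({k:np.round(v,3).tolist() for k,v in s.items()})
ims=[]
for n in ("scene","top"):
    im=eyes.read_camera(n); cv2.imwrite(f"pics/{n}0.png",im); m=eyes.camera_model(n); print(n,m)
    cv2.imwrite(f"pics/{n}0b.png",cv2.resize(im,(800,600),interpolation=cv2.INTER_CUBIC))
E
```

```text
pics
{'t': 0.0, 'q': [-1.201, 0.131, 1.489, -0.0, 1.523, -0.085], 'dq': [0.001, -0.001, -0.002, 0.0, -0.0, -0.0], 'joint_torque': [0.001, -55.983, -49.177, 0.077, 0.035, -0.0], 'tool_pos': [0.263, -0.538, 0.218], 'orientation': [-3.059, -0.708, 0.0], 'force': [0.149, -0.19, -0.269], 'wrist_torque': [0.038, 0.03, 0.034], 'gripper_force': 0.0, 'opening': 0.093}
scene {'fx': 362.9165299566563, 'fy': 362.9165299566563, 'cx': 259.5208877749937, 'cy': 195.48843027317565, 'rvec': array([ 0.98334569,  2.48415184, -1.0480241 ]), 'tvec': array([ 0.3388955 , -0.12982167,  1.24754819])}
top {'fx': 465.6192543099073, 'fy': 465.6192543099073, 'cx': 264.1098983861929, 'cy': 185.69121729154944, 'rvec': array([ 2.11334142, -2.1648361 ,  0.14667041]), 'tvec': array([0.00751804, 0.47136089, 1.51495266])}
```

View pics/scene0b.png

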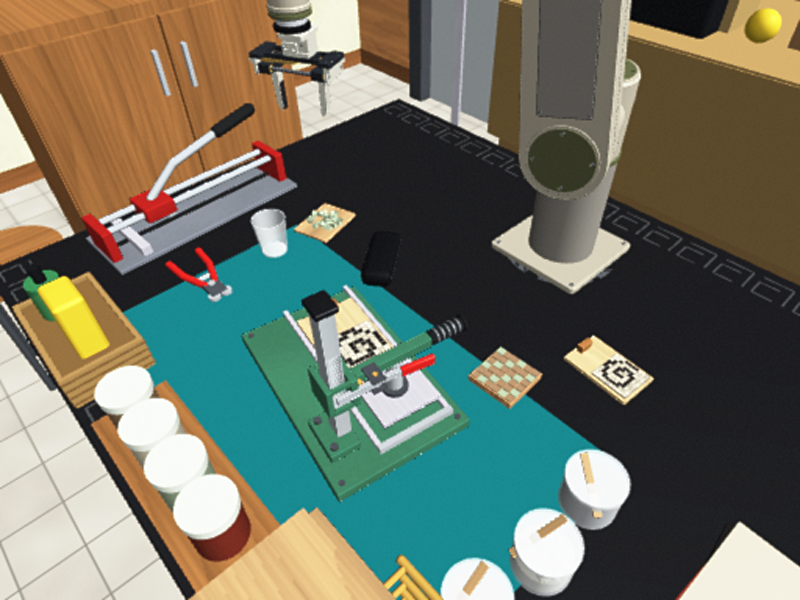

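View pics/top0b.png

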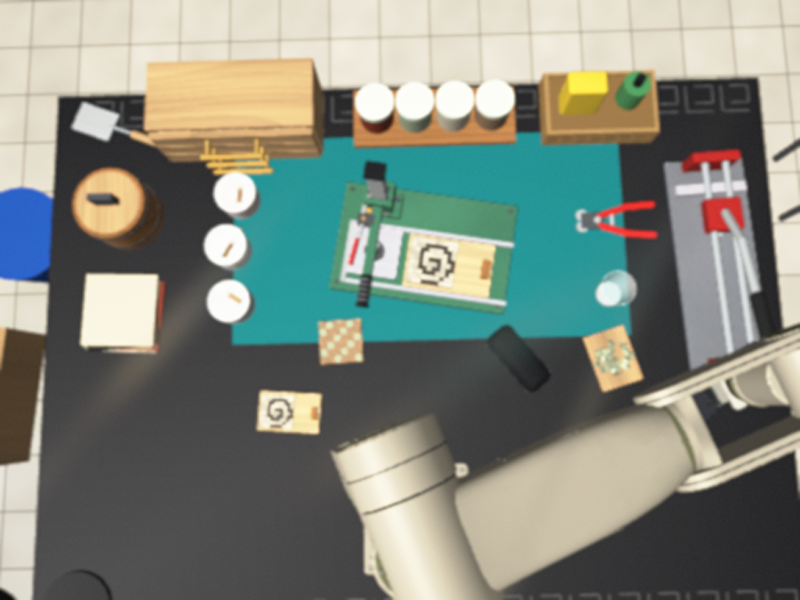

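The panel lookalikes are the large mosaic board on the press bed (top view 436,263) and the small mosaic board on the black mat (290,411). The larger one, on the bed between the rails, is the one meant. The lifting grip is at (363,292), the red release at (354,250) and the block at (487,270).

```bash
cat > h.py <<'E'
import cv2,numpy as np
from plant import monitor, eyes, ticket
def cam(n):
    m=eyes.camera_model(n); K=np.array([[m['fx'],0,m['cx']],[0,m['fy'],m['cy']],[0,0,1]]); R=cv2.Rodrigues(m['rvec'])[0]; return K,R,np.array(m['tvec']).ravel()
def ray(c,uv,z):
    K,R,t=c; d=R.T@np.linalg.inv(K)@np.array([uv[0],uv[1],1.]); o=-R.T@t; return o+d*(z-o[2])/d[2]
def proj(c,p):
    K,R,t=c; q=(K@(R@np.atleast_2d(p).T+t[:,None])).T; return q[:,:2]/q[:,2:]
def rect(im,c,z,x0,x1,y0,y1,s):
    # output: up = +x, left = +y ; s px per m
    W,H=int((y1-y0)*s),int((x1-x0)*s)
    src=np.float32([[0,0],[W,0],[W,H],[0,H]]); w=[(x1,y1,z),(x1,y0,z),(x0,y0,z),(x0,y1,z)]
    M=cv2.getPerspectiveTransform(src,proj(c,np.array(w)).astype(np.float32))
    return cv2.warpPerspective(im,M,(W,H),flags=cv2.INTER_CUBIC|cv2.WARP_INVERSE_MAP)
E
python3 - <<'E'
from h import *
c=cam("top"); im=cv2.imread("pics/top0.png")
for uv in [(208,190),(330,200),(335,130),(225,117)]: print(ray(c,uv,.022).round(3))
g=ray(c,(270,150),.022); x0,x1=g[0]-.19,g[0]+.19;y0,y1=g[1]-.25,g[1]+.25
r=rect(im,c,.022,x0,x1,y0,y1,1500)
hsv=cv2.cvtColor(r,cv2.COLOR_BGR2HSV)
for x in np.arange(np.ceil(x0*20)/20,x1,.05):
    v=int((x1-x)*1500); cv2.line(r,(0,v),(8,v),(0,0,255),1); cv2.putText(r,f"{x:.2f}",(10,v+4),0,.4,(255,255,255),1)
for y in np.arange(np.ceil(y0*20)/20,y1,.05):
    u=int((y1-y)*1500); cv2.line(r,(u,0),(u,8),(0,0,255),1); cv2.putText(r,f"{y:.2f}",(u-10,20),0,.4,(255,255,255),1)
print(x0,x1,y0,y1,r.shape); cv2.imwrite("pics/rect0.png",r)
E
```

```text
[0.463 0.185 0.022]
[ 0.42  -0.222  0.022]
[ 0.659 -0.25   0.022]
[0.715 0.125 0.022]
0.4053331731224394 0.7853331731224393 -0.2765299776458699 0.2234700223541301 (569, 750, 3)
```

View pics/rect0.png

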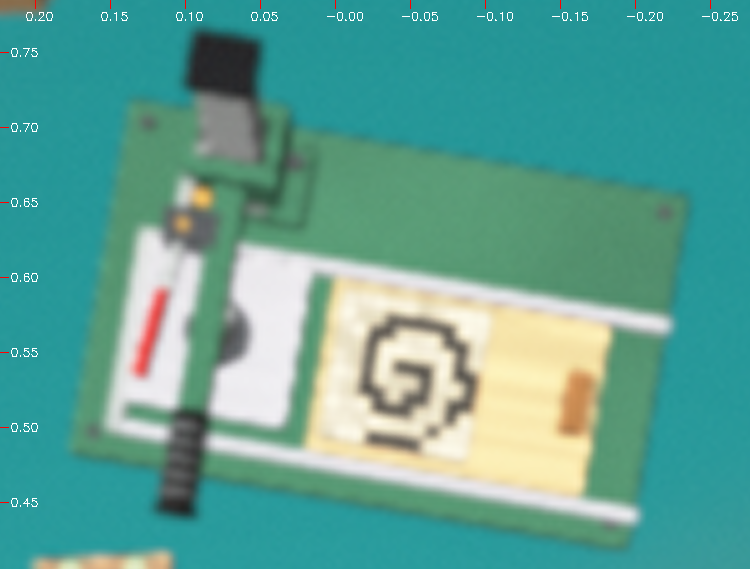

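The rectified view shows the bed corners at (130,100), (690,195), (630,548) and (72,453). From these the yaw is about -9.5°. The block is at (576,403), and the grip runs from (190,412) to (177,512). Next I'll overlay a model to refine the pose and the head height.

```bash
cat >> h.py <<'E'
def P(o,yaw,pts):
    a=np.radians(yaw); R=np.array([[np.cos(a),-np.sin(a),0],[np.sin(a),np.cos(a),0],[0,0,1]]); return np.atleast_2d(pts)@R.T+np.array([o[0],o[1],0])
E
python3 - <<'E'
from h import *
from scipy.optimize import least_squares
c=cam("top");cs=cam("scene")
print("cam",(-c[1].T@c[2]).round(3))
x1,y1=.78533,.22347
def r2w(u,v,z=.022): return np.array([x1-v/1500,y1-u/1500,z])
# observed in top px
def obs(u,v): return proj(c,r2w(u,v))[0]
B=[obs(130,100),obs(690,195),obs(630,548),obs(72,453)]
# scene bed corners (800-scale): left(243,335) bottom (342,498) right (468,420)
S=[np.array(p)*.64 for p in [(243,336),(342,498),(468,421)]]
def model(p): 
    o=p[:2];xc=p[3]
    T=P(o,p[2],[(xc+.12,.09,.022),(xc+.12,-.29,.022),(xc-.12,-.29,.022),(xc-.12,.09,.022)])
    return T
def f(p):
    T=model(p); r=proj(c,T)-np.array(B); 
    Rl=proj(c,P(p[:2],p[2],[(.064,-.29,.032),(-.064,-.29,.032)]))-np.array([obs(671,325),obs(637,515)])
    s=proj(cs,T[[1,0,3]])-np.array(S)
    return np.r_[r.ravel(),Rl.ravel(),.7*s.ravel()]
q=least_squares(f,[.555,.0735,-9.5,.03]); print(q.x.round(4),f(q.x).round(1))
o,yaw=q.x[:2],q.x[2]
for h in (0,.004,.008,.012,.02): print(h,proj(cs,P(o,yaw,[(-.124,0,.115+h),(-.064,0,.115+h)])).round(1).ravel()/.64, [ ((x1-w[0])*1500,(y1-w[1])*1500) for w in [ray(c,proj(c,P(o,yaw,[(-.124,0,.115+h)]))[0],.022)]])
im=cv2.imread("pics/scene0.png")[170:330,140:330]; cv2.imwrite("pics/sc_crop.png",cv2.resize(im,None,fx=3.7,fy=3.7,interpolation=cv2.INTER_CUBIC))
E
```

```text
cam [ 0.242 -0.018  1.568]
[ 0.5525  0.0756 -9.6696  0.035 ] [-0.4 -0.5 -0.1 -0.4 -0.1  0.  -0.9 -0.1 -0.4 -0.1 -0.1  0.  -1.1 -0.9
 -1.3 -1.   1.6 -1.5]
0 [460.15625 333.75    429.375   349.53125] [(np.float64(514.5775436510752), np.float64(179.582491046264))]
0.004 [460.15625 332.1875  429.53125 347.96875] [(np.float64(513.7499308203388), np.float64(179.07626022670303))]
0.008 [460.3125  330.46875 429.53125 346.25   ] [(np.float64(512.9177356269962), np.float64(178.56722648639024))]
0.012 [460.46875 328.75    429.53125 344.53125] [(np.float64(512.0809199076587), np.float64(178.0553664817009))]
0.02 [460.78125 325.3125  429.6875  341.09375] [(np.float64(510.3932721067027), np.float64(177.023073001369))]
```

View pics/sc_crop.png

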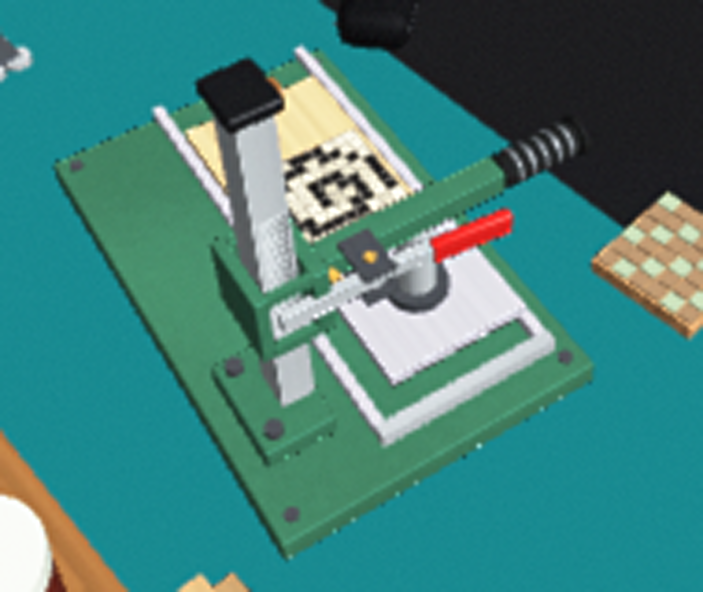

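The crop shows the head arm with the black grip from (505,170) to (575,135), the red paddle at (475,235), and the mosaic at (340,190), about 120 mm short of home. I'm moving to a hover now and will refine with the wrist camera.

arm_command(
  deltas=[
    [[0.5,1.5,0.8,0,0,-2.4],[1.5,3.5,0.8,0,0,-2.4],[1.5,3.5,0.8,0,0,-2.4],[1.5,3.5,0.8,0,0,-2.4],[1.5,3.5,0.8,0,0,-2.4],[1.5,3.5,0.8,0,0,-2.4],[1.5,3.5,0.8,0,0,-2.4],[1.5,3.5,0.8,0,0,-2.4],[1.5,3.5,0.8,0,0,-2.4],[1.5,3.5,0.8,0,0,-2.4],[1.5,3.5,0.8,0,0,-2.4],[1.5,3.5,0.8,0,0,-2.4]],
  ],
  gripper=1,
)

```text
t: 1.1
tool_pos: [0.4337, -0.1371, 0.3148]
orientation: [-3.141, 0.079, 0.0]
force: [1.2, -0.4, -0.8]
opening: 0.0929
gripper_force: 0.0
```

arm_command(
  deltas=[
    [[1.5,3.5,0.2,0,0,-2.4],[1.5,3.5,0.2,0,0,-2.4],[1.5,3.5,0.2,0,0,-2.1],[1.0,2.0,0,0,0,0],[0.5,1.0,0,0,0,0],[0,0,0,0,0,0],[0,0,0,0,0,0]],
  ],
)

```text
t: 1.68
tool_pos: [0.4933, -0.0043, 0.3201]
orientation: [3.13, -0.262, -0.002]
force: [-0.8, 0.4, 0.4]
opening: 0.093
gripper_force: 0.0
```

Run:
```python
from h import *
import pickle
s=monitor.read_state(); c=cam("wrist"); im=eyes.read_camera("wrist"); cv2.imwrite("pics/w1.png",im); pickle.dump(c,open("w1.pkl","wb"))
print(s['t'],s['tool_pos'].round(4),s['orientation'].round(3),s['q'].round(2),"cam",(-c[1].T@c[2]).round(3),c[1][2].round(2))
cv2.imwrite("pics/w1b.png",cv2.resize(im,(800,600),interpolation=cv2.INTER_CUBIC))
```

```text
1.6833 [ 0.4933 -0.0043  0.3201] [ 3.13e+00 -2.62e-01 -2.00e-03] [-0.11 -0.18  1.61 -0.    1.71  1.63] cam [ 0.566 -0.017  0.487] [-0.26  0.04 -0.96]
```

View pics/w1b.png

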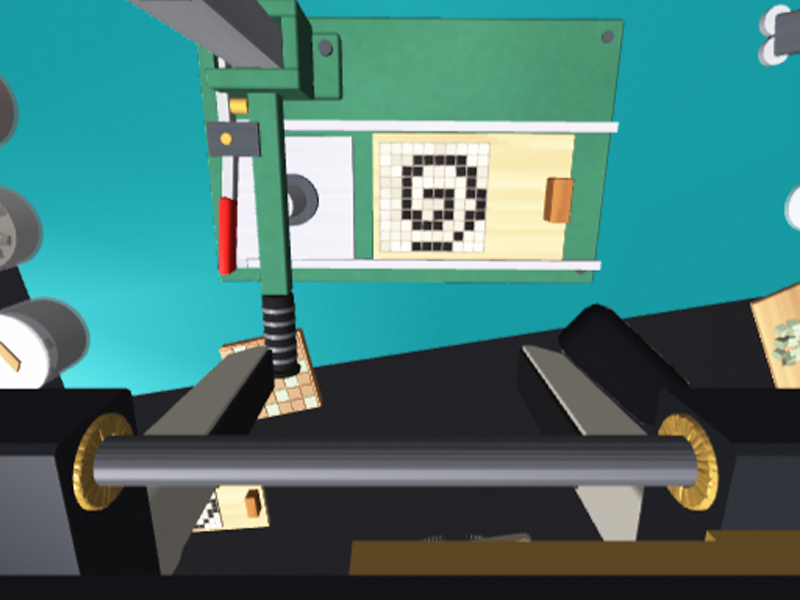

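The wrist view shows the bed's right corners at (623,20) and (592,282), the board corners at (374,133), (575,136), (562,260) and (372,259), the block top near (559,200), the plate's right edge from (352,137) to (354,258), and the grip from (279,294) to (285,372).

```bash
cat > fit.py <<'E'
from h import *
import pickle
from scipy.optimize import least_squares
c=cam("top"); w=pickle.load(open("w1.pkl","rb"))
ob=lambda u,v: proj(c,np.array([.78533-v/1500,.22347-u/1500,.022]))[0]
# params: ox oy yaw xc h xp yp t
def pts(p):
    h,xp,yp,t=p[4:8]; xc=p[3]; zm=.034+t
    W=[((xc+.12,-.29,.022),(623,20)),((xc-.12,-.29,.022),(592,282)),((.068,-.29,.032),(619,125)),((-.068,-.29,.032),(601,268)),
     ((xp+.058,yp+.056,.034),(374,133)),((xp+.058,yp-.128,.034),(575,136)),((xp-.058,yp-.128,.034),(562,260)),((xp-.058,yp+.056,.034),(372,259)),
     ((xp+.05,yp+.05,zm),(380,142)),((xp+.05,yp-.05,zm),(491,144)),((xp-.05,yp-.05,zm),(486,252)),((xp-.05,yp+.05,zm),(380,250)),
     ((xp+.02,yp-.105,.058),(548,177)),((xp-.02,yp-.105,.058),(544,221)),((xp+.02,yp-.123,.058),(573,179)),((xp-.02,yp-.123,.058),(570,223)),
     ((.052,-.052,.042+h),(352,137)),((-.052,-.052,.042+h),(354,258)),
     ((-.064,0,.115+h+.006),(279,294)),((-.124,0,.115+h+.004),(285,374)),((-.064,-.01,.124+h),(291,295))]
    T=[((xc+.12,.09,.022),ob(130,100)),((xc+.12,-.29,.022),ob(690,195)),((xc-.12,-.29,.022),ob(630,548)),((xc-.12,.09,.022),ob(72,453)),((.068,-.29,.032),ob(673,320)),((-.068,-.29,.032),ob(636,520))]
    f=lambda L,cc,s:(proj(cc,P(p[:2],p[2],[a for a,_ in L]))-s*np.array([b for _,b in L],float))
    return f(W,w,.64),f(T,c,1)
if __name__=="__main__":
    q=least_squares(lambda p:np.r_[pts(p)[0].ravel(),pts(p)[1].ravel()],[.5525,.0756,-9.6,.033,.015,0,-.12,.009],loss='soft_l1',x_scale=[.01,.01,1,.01,.01,.01,.01,.01])
    sd=np.sqrt(np.diag(np.linalg.inv(q.jac.T@q.jac)))*.7
    print(q.x.round(4)); print(sd.round(4)); print(pts(q.x)[0].round(1).tolist()); print(pts(q.x)[1].round(1).tolist())
    np.save("q.npy",q.x)
    for n,a in dict(grip=(-.096,0,0),sq=(-.021,.0097,0),block=(q.x[5],q.x[6]-.114,.058)).items(): print(n,P(q.x[:2],q.x[2],[a])[0].round(4))
E
python3 fit.py
```

```text
[ 5.530e-01  7.420e-02 -9.740e+00  3.410e-02  2.380e-02 -1.000e-04
 -1.229e-01  7.200e-03]
[0.0006 0.0005 0.1305 0.001  0.0024 0.0007 0.0006 0.0041]
[[1.6, -0.3], [1.2, 1.5], [-0.6, -1.6], [-0.5, 0.8], [-1.1, 0.2], [-0.2, -1.3], [0.1, -0.3], [0.9, -0.0], [-0.8, 0.1], [-0.7, -0.9], [-1.3, 0.3], [-0.4, 1.4], [3.9, 0.4], [3.8, 1.4], [0.9, -0.9], [-0.1, 0.1], [0.7, 0.6], [0.9, 0.6], [-0.6, 0.1], [-1.0, -4.5], [-0.3, 0.2]]
[[-0.0, -0.4], [0.3, -0.2], [0.2, 0.2], [-0.6, -0.1], [-0.2, -0.3], [0.2, 0.1]]
grip [0.4584 0.0905 0.    ]
sq [0.534  0.0874 0.    ]
block [ 0.5128 -0.1592  0.058 ]
```

arm_command(
  deltas=[
    [[-0.4,1.0,-1.0,0,0,0],[-0.7,1.9,-2.4,0,0,0],[-0.7,1.9,-2.4,0,0,0],[-0.7,1.9,-2.4,0,0,-0.2],[-0.7,1.9,-2.4,0,0,0],[-0.3,0.9,-2.2,0,0,0],[0,0,-2.2,0,0,0],[0,0,-2.2,0,0,0],[0,0,-1.8,0,0,0],[0,0,-1.0,0,0,0],[0,0,0,0,0,0]],
  ],
)

```text
t: 2.65
tool_pos: [0.4568, 0.0895, 0.1182]
orientation: [3.129, -0.272, -0.007]
force: [-0.1, -0.2, -1.1]
opening: 0.0931
gripper_force: 0.0
```

arm_command(
  deltas=[
    [[0,0,0,0,0,0],[0,0,0,0,0,0],[0,0,0,0,0,0],[0,0,0,0,0,0],[0,0,0,0,0,0],[0,0,0,0,0,0]],
  ],
  gripper=-0.3,
  squeeze=10,
)

```text
t: 3.15
tool_pos: [0.459, 0.0911, 0.1212]
orientation: [-3.13, 0.269, -0.002]
force: [0.6, 0.2, 0.3]
opening: 0.0576
gripper_force: 0.0
```

arm_command(
  deltas=[
    [[0,0,0,0,0,0],[0,0,0,0,0,0],[0,0,0,0,0,0],[0,0,0,0,0,0],[0,0,0,0,0,0],[0,0,0,0,0,0],[0,0,0,0,0,0],[0,0,0,0,0,0]],
  ],
  gripper=-1,
  squeeze=10,
)

```text
t: 3.82
tool_pos: [0.4586, 0.0915, 0.1206]
orientation: [-3.129, 0.269, -0.0]
force: [1.0, 4.4, -1.9]
opening: 0.0237
gripper_force: 10.0
```

Run:
```python
from h import *
s=monitor.read_state(); print(s['tool_pos'],s['force'],s['opening'],s['gripper_force'],s['wrist_torque'])
a=eyes.read_camera("scene")[150:310,150:320]; b=eyes.read_camera("wrist")
a=cv2.resize(a,(400,376),interpolation=cv2.INTER_CUBIC); b=cv2.resize(b,(400,376))
cv2.imwrite("pics/g1.png",np.hstack([a,b]))
```

```text
[0.45862965 0.09152679 0.12061011] [ 0.98012483  4.44791804 -1.90111119] 0.023737406805522616 10.000366643071175 [ 0.89347293 -0.16301209  0.00576013]
```

View pics/g1.png

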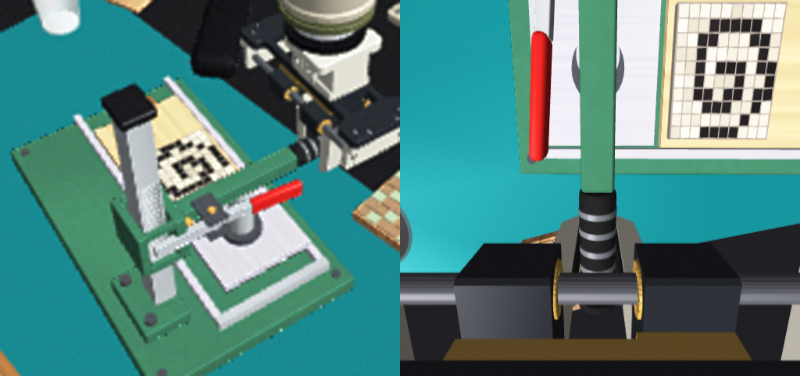

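Left: the fingers hold the black grip at (310,150), with the release untouched at (275,195). Right: the bar is centred between the fingers at (597,240). Lifting now.

arm_command(
  deltas=[
    [[0,0.1,0,0,0,0],[0,0,0,0,0,0],[0,0,0.1,0,0,0],[0,0,0.1,0,0,0],[0,0,0.2,0,0,0],[0,0,0.2,0,0,0],[0,0,0.2,0,0,0],[0,0,0.2,0,0,0]],
  ],
  gripper=-1,
  squeeze=40,
)

```text
t: 4.58
tool_pos: [0.4586, 0.0916, 0.1283]
orientation: [3.129, -0.27, -0.0]
force: [15.4, 1.3, -24.1]
opening: 0.023
gripper_force: 40.0
```

arm_command(
  deltas=[
    [[0,0,0.2,0,0,0],[0,0,0.2,0,0,0],[0,0,0.2,0,0,0],[0,0,0.2,0,0,0],[0,0,0.2,0,0,0],[0,0,0.2,0,0,0],[0,0,0,0,0,0],[0,0,0,0,0,0]],
  ],
)

```text
t: 5.25
tool_pos: [0.4586, 0.0916, 0.1415]
orientation: [3.129, -0.27, -0.0]
force: [6.6, -0.8, -10.0]
opening: 0.023
gripper_force: 40.0
```

arm_command(
  deltas=[
    [[0,0,-0.05,0,0,0],[0,0,-0.05,0,0,0],[0,0,-0.05,0,0,0],[0,0,0,0,0,0]],
  ],
)

```text
t: 5.58
tool_pos: [0.4586, 0.0916, 0.1409]
orientation: [3.129, -0.27, -0.0]
force: [5.6, -2.5, -7.8]
opening: 0.0233
gripper_force: 40.0
```

arm_command(
  deltas=[
    [[0,0,-0.05,0,0,0],[0,0,-0.05,0,0,0],[0,0,0,0,0,0],[0,0,0,0,0,0]],
  ],
)

```text
t: 5.92
tool_pos: [0.4586, 0.0916, 0.1405]
orientation: [3.129, -0.27, 0.0]
force: [0.4, -6.6, 0.3]
opening: 0.023
gripper_force: 40.0
```

The head now hangs on the pawl, with about 0 N on the wrist. Next: open, back up, and look.

arm_command(
  deltas=[
    [[0,0,0,0,0,0],[0,0,0,0,0,0],[0,0,0,0,0,0],[0,0,0.5,0,0,0],[0,0,2.0,0,0,0],[0,0,3.0,0,0,0],[0,-1.5,3.0,0,0,0],[1.0,-3.0,2.0,0,0,0],[1.0,-3.0,1.0,0,0,0],[1.0,-3.0,0,0,0,0],[0.5,-1.5,0,0,0,0],[0,0,0,0,0,0]],
  ],
  gripper=-0.1,
  squeeze=10,
)

```text
t: 6.92
tool_pos: [0.4943, -0.0307, 0.2558]
orientation: [3.129, -0.274, 0.001]
force: [-0.3, -1.3, -0.5]
opening: 0.0421
gripper_force: 0.0
```

Run:
```python
from h import *
import pickle
s=monitor.read_state(); print(s['t'],s['tool_pos'].round(4),s['orientation'].round(3),s['opening'])
c=cam("wrist"); im=eyes.read_camera("wrist"); pickle.dump(c,open("w2.pkl","wb")); cv2.imwrite("pics/w2.png",im)
sc=eyes.read_camera("scene"); cv2.imwrite("pics/s2.png",sc)
cv2.imwrite("pics/w2b.png",cv2.resize(im[:256],(800,400),interpolation=cv2.INTER_CUBIC))
```

```text
6.9167 [ 0.4943 -0.0307  0.2558] [ 3.129e+00 -2.740e-01  1.000e-03] 0.04206101429265939
```

View pics/w2b.png

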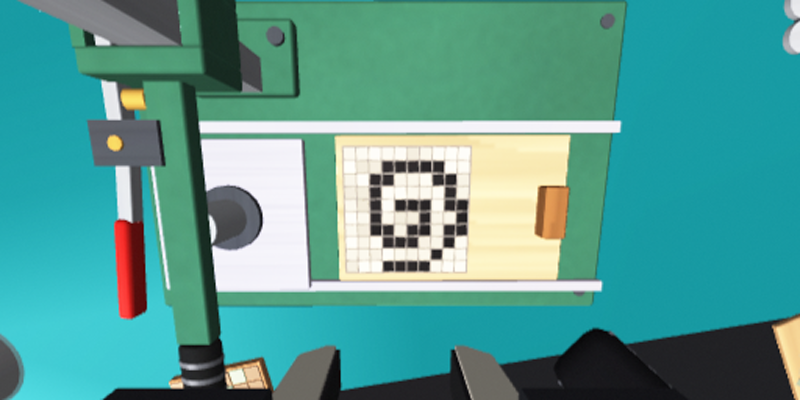

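The view shows the head raised: plate right edge from (304,139) to (310,289), mosaic corners (343,147), (471,147), (467,272) and (344,272), and block top near (553,211).

```bash
cat > fit2.py <<'E'
from fit import *
w2=pickle.load(open("w2.pkl","rb"))
def pts2(p):
    h=p[4]+.020; xp,yp,t=p[5:8]; xc=p[3]; zm=.034+t
    W=[((xc+.12,-.29,.022),(626,2)),((xc-.12,-.29,.022),(594,305)),((.06,-.29,.032),(621,131)),((-.06,-.29,.032),(601,281)),
     ((xp+.058,yp+.056,.034),(336,137)),((xp+.058,yp-.128,.034),(570,137)),((xp-.058,yp-.128,.034),(557,280)),((xp-.058,yp+.056,.034),(339,279)),
     ((xp+.05,yp+.05,zm),(343,147)),((xp+.05,yp-.05,zm),(471,147)),((xp-.05,yp-.05,zm),(467,272)),((xp-.05,yp+.05,zm),(344,272)),
     ((xp+.02,yp-.123,.058),(569,187)),((xp-.02,yp-.123,.058),(564,239)),
     ((.052,-.052,.042+h),(304,139)),((-.052,-.052,.042+h),(310,289)),
     ((-.064,-.01,.124+h),(219,345)),((-.064,.01,.124+h),(176,346))]
    return proj(w2,P(p[:2],p[2],[a for a,_ in W]))-.64*np.array([b for _,b in W],float)
if __name__=="__main__":
    q=least_squares(lambda p:np.r_[pts(p)[0].ravel(),pts(p)[1].ravel(),pts2(p).ravel()],np.load("q.npy"),loss='soft_l1',x_scale=[.01,.01,1,.01,.01,.01,.01,.01])
    sd=np.sqrt(np.diag(np.linalg.inv(q.jac.T@q.jac)))*.7
    print(q.x.round(4));print(sd.round(4)); print(pts2(q.x).round(1).tolist()); np.save("q.npy",q.x)
    for n,a in dict(sq=(-.021,.0097,0),block=(q.x[5],q.x[6]-.114,.058),ax=(0,1,0)).items(): print(n,P(q.x[:2],q.x[2],[a])[0].round(4))
    cs=cam("scene")
    for t in (.004,.009,.014): print(t,proj(cs,P(q.x[:2],q.x[2],[(a,q.x[6]+b,.034+t) for a,b in((.05,.05),(.05,-.05),(-.05,-.05),(-.05,.05))])).round(1).tolist())
    print(proj(cs,P(q.x[:2],q.x[2],[(a,q.x[6]+b,.034) for a,b in((.058,.056),(.058,-.128),(-.058,-.128),(-.058,.056))])).round(1).tolist())
    im=cv2.imread("pics/s2.png")[184:245,180:265]; cv2.imwrite("pics/s2c.png",cv2.resize(im,None,fx=9,fy=9,interpolation=cv2.INTER_CUBIC))
E
python3 fit2.py
```

```text
[ 5.5350e-01  7.4100e-02 -9.8003e+00  3.3800e-02  2.6100e-02 -7.0000e-04
 -1.2280e-01  5.1000e-03]
[0.0004 0.0004 0.0934 0.0007 0.0014 0.0004 0.0004 0.0022]
[[1.8, -0.7], [0.1, 1.3], [-0.9, 0.5], [0.8, -0.1], [-0.9, -0.5], [0.1, -1.0], [0.0, -0.0], [0.5, 1.1], [-0.7, -0.2], [-0.1, -0.5], [-0.6, 0.2], [1.2, 0.5], [0.7, -0.3], [0.8, 0.3], [-0.5, 0.3], [0.6, -0.0], [-3.3, 0.1], [1.9, -0.5]]
sq [0.5345 0.0873 0.    ]
block [ 0.5126 -0.1591  0.058 ]
ax [0.7237 1.0596 0.    ]
0.004 [[221.6, 244.0], [204.1, 220.0], [235.4, 205.5], [254.1, 227.7]]
0.009 [[221.4, 242.8], [203.9, 218.8], [235.3, 204.3], [254.1, 226.4]]
0.014 [[221.3, 241.6], [203.7, 217.6], [235.2, 203.0], [254.0, 225.2]]
[[220.1, 247.9], [189.6, 205.2], [224.7, 189.8], [257.8, 228.8]]
```

View pics/s2c.png

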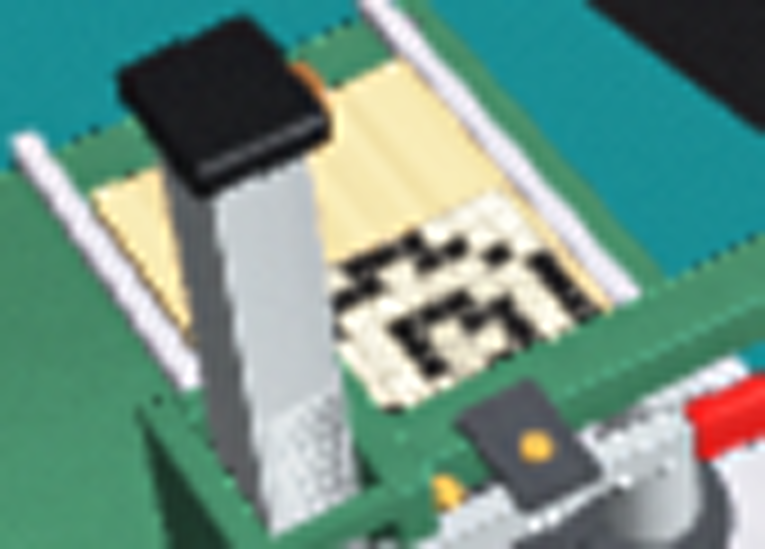

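Everything agrees: the head is up at about 0.044 to 0.048 and the mosaic is about 5 to 10 mm thick, so clearance is about 30 mm. Next I'll go behind the block with closed fingers.

arm_command(
  deltas=[
    [[0.2,-2.5,-1.0,0,0,0],[0.2,-3.5,-1.5,0,0,0],[0.2,-3.5,-1.5,0,0,0],[0.2,-3.5,-1.5,0,0,0],[0.2,-3.0,-2.0,0,0,0],[0,-1.5,-2.5,0,0,0],[0,0,-3.0,0,0,0],[0,0,-3.0,0,0,0],[0,0,-2.5,0,0,0],[0,0,-1.5,0,0,0],[0,0,-1.0,0,0,0],[0,0,0,0,0,0]],
  ],
  gripper=-1,
)

```text
t: 8.02
tool_pos: [0.5021, -0.2009, 0.0427]
orientation: [-3.128, 0.267, 0.006]
force: [0.2, 0.1, 0.4]
opening: 0.0005
gripper_force: 0.0
```

arm_command(
  deltas=[
    [[0,0,-0.4,0,0,-0.1],[0,0,0,0,0,0],[0,0,0,0,0,0]],
  ],
)

```text
t: 8.27
tool_pos: [0.5046, -0.2032, 0.0425]
orientation: [3.129, -0.272, 0.003]
force: [0.2, -1.0, 0.4]
opening: 0.0002
gripper_force: 0.0
```

arm_command(
  deltas=[
    [[0.09,0.49,0,0,0,0],[0.09,0.49,0,0,0,0],[0.05,0.3,0,0,0,0],[0.03,0.2,0,0,0,0],[0.05,0.3,0,0,0,0],[0.07,0.4,0,0,0,0],[0.09,0.49,0,0,0,0],[0.09,0.49,0,0,0,0],[0.09,0.49,0,0,0,0],[0.09,0.49,0,0,0,0],[0.09,0.49,0,0,0,0],[0.09,0.49,0,0,0,0]],
  ],
)

```text
t: 9.27
tool_pos: [0.5129, -0.1514, 0.0412]
orientation: [3.13, -0.272, 0.0]
force: [-0.8, -2.9, 1.3]
opening: 0.0009
gripper_force: 1.5
```

arm_command(
  deltas=[
    [[0.09,0.49,0,0,0,0],[0.08,0.49,0,0,0,0],[0.09,0.49,0,0,0,0],[0.08,0.49,0,0,0,0],[0.09,0.49,0,0,0,0],[0.08,0.49,0,0,0,0],[0.09,0.49,0,0,0,0],[0.08,0.49,0,0,0,0],[0.09,0.49,0,0,0,0],[0.08,0.49,0,0,0,0],[0.05,0.3,0,0,0,0],[0,0,0,0,0,0]],
  ],
)

```text
t: 10.27
tool_pos: [0.5219, -0.0989, 0.0411]
orientation: [-3.129, 0.271, 0.0]
force: [-0.6, 0.4, -0.1]
opening: 0.0004
gripper_force: 0.0
```

```bash
cat > rel.py <<'E'
from h import *
q=np.load("q.npy"); s=monitor.read_state(); d=s['tool_pos']-np.array([q[0],q[1],0]); print(s['t'],(P([0,0],-q[2],[d])[0]*1000).round(1), P([0,0],-q[2],[s['force']])[0].round(1),s['opening'].round(4),s['gripper_force'])
E
python3 rel.py
```

```text
Traceback (most recent call last):
  File "rel.py", line 2, in <module>
    q=np.load("q.npy"); s=monitor.read_state(); d=s['tool_pos']-np.array([q[0],q[1],0]); print(s['t'],(P([0,0],-q[2],[d])[0]*1000).round(1), P([0,0],-q[2],[s['force']])[0].round(1),s['opening'].round(4),s['gripper_force'])
                                                                                                                                                                                     ^^^^^^^^^^^^^^^^^^
AttributeError: 'float' object has no attribute 'round'
```

arm_command(
  deltas=[
    [[0.05,0.3,0,0,0,0],[0.08,0.4,0,0,0,0],[0.08,0.4,0,0,0,0],[0.08,0.4,0,0,0,0],[0.07,0.4,0,0,0,0],[0.07,0.4,0,0,0,0],[0.05,0.3,0,0,0,0],[0.03,0.2,0,0,0,0],[0.03,0.2,0,0,0,0]],
  ],
)

```text
t: 11.02
tool_pos: [0.5271, -0.0695, 0.041]
orientation: [-3.13, 0.272, 0.0]
force: [-0.2, -2.3, 0.8]
opening: 0.0004
gripper_force: 1.3
```

```bash
sed -i "s/s\['opening'\].round(4)/s['opening']/" rel.py; python3 rel.py
```

```text
11.0167 [  -1.6 -146.    41. ] [ 0.2 -2.3  0.8] 0.0004258526646814368 1.3000659971248751
```

Slow final approach until the stop shows as a force rise.

arm_command(
  deltas=[
    [[0.03,0.15,0,0,0,0],[0.03,0.15,0,0,0,0],[0.02,0.1,0,0,0,0],[0.02,0.1,0,0,0,0]],
  ],
)

```text
t: 11.35
tool_pos: [0.5281, -0.0647, 0.0411]
orientation: [-3.13, 0.272, 0.0]
force: [0.1, -2.9, -0.6]
opening: 0.0004
gripper_force: 1.2
```

arm_command(
  deltas=[
    [[0.02,0.1,0,0,0,0],[0.02,0.1,0,0,0,0]],
  ],
)

```text
t: 11.52
tool_pos: [0.5285, -0.0627, 0.0411]
orientation: [-3.13, 0.272, 0.0]
force: [-0.3, -1.3, -0.0]
opening: 0.0005
gripper_force: 1.1
```

arm_command(
  deltas=[
    [[0.02,0.1,0,0,0,0],[0.02,0.1,0,0,0,0],[0,0,0,0,0,0]],
  ],
)

```text
t: 11.77
tool_pos: [0.5291, -0.0609, 0.0411]
orientation: [3.129, -0.272, 0.0]
force: [0.3, -3.4, -0.6]
opening: 0.0
gripper_force: 1.7
```

arm_command(
  deltas=[
    [[0.02,0.1,0,0,0,0],[0.02,0.1,0,0,0,0],[0,0,0,0,0,0]],
  ],
)

```text
t: 12.02
tool_pos: [0.5293, -0.0608, 0.0414]
orientation: [3.126, -0.272, 0.0]
force: [-1.7, -13.3, 0.2]
opening: 0.0004
gripper_force: 6.2
```

The board is against the stop: force is 13 N with no further motion. Backing off, rising, and going over the squeeze point.

arm_command(
  deltas=[
    [[-0.1,-0.5,0,0,0,0],[-0.3,-1.5,0,0,0,0],[0,0,1.5,0,0,0],[0,0,3.0,0,0,0],[0,0,3.5,0,0,0],[0,0,3.5,0,0,0],[0,0,3.5,0,0,0],[0,0,3.5,0,0,0],[0,0,3.0,0,0,0],[0,0,1.5,0,0,0],[0,0,0,0,0,0]],
  ],
)

```text
t: 12.93
tool_pos: [0.5276, -0.0788, 0.2765]
orientation: [3.13, -0.271, 0.013]
force: [-0.4, -0.6, 0.2]
opening: 0.0004
gripper_force: 0.0
```

```bash
python3 rel.py
python3 - <<'E'
from h import *
import pickle
c=cam("wrist"); im=eyes.read_camera("wrist"); pickle.dump(c,open("w3.pkl","wb")); cv2.imwrite("pics/w3.png",im)
a=cv2.resize(im[:300],(800,469),interpolation=cv2.INTER_CUBIC)
q=np.load("q.npy")
for k,pt in dict(bed=(0,.056,.034),b2=(-.058,-.128,.034),b3=(.058,-.128,.034)).items(): print(k,(proj(c,P(q[:2],q[2],[pt]))/.64).round(1))
cv2.imwrite("pics/w3b.png",a)
E
```

```text
12.9333 [   0.5 -155.1  276.5] [-0.3 -0.7  0.2] 0.00041235981561062624 0.0
bed [[155.3 257.8]]
b2 [[365.4 320.3]]
b3 [[363.  189.9]]
```

View pics/w3b.png

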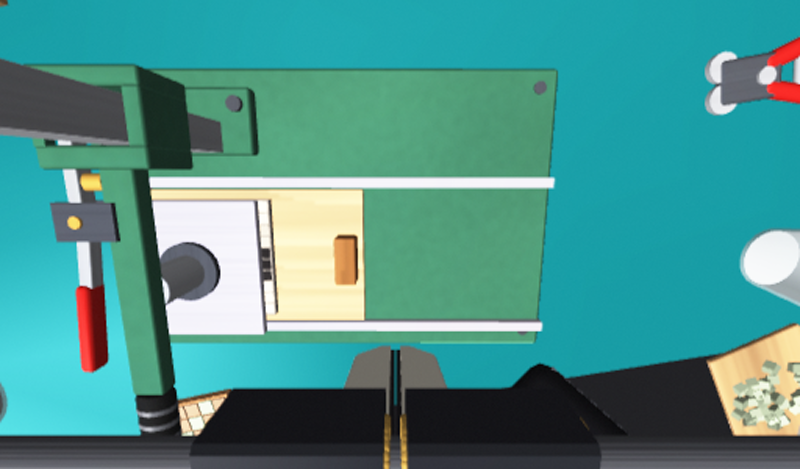

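The board's outer end lies at (363,189) to (365,320), matching the predicted home corners within 1 px, so the mosaic is home under the plate. Next, over to the release.

arm_command(
  deltas=[
    [[-0.05,1.9,0,0,0,0],[-0.05,3.0,0,0,0,0],[-0.1,3.5,0,0,0,0],[-0.1,3.5,0,0,0,0],[-0.1,3.0,0,0,0,0],[0,2.0,0,0,0,0],[0,0,-2.0,0,0,0],[0,0,-3.0,0,0,0],[0,0,-2.0,0,0,0],[0,0,0,0,0,0],[0,0,0,0,0,0]],
  ],
  gripper=1,
)

```text
t: 13.9
tool_pos: [0.5194, 0.0903, 0.1984]
orientation: [3.129, -0.272, -0.009]
force: [-0.4, -0.4, 0.5]
opening: 0.0694
gripper_force: 0.0
```

```bash
python3 rel.py
python3 - <<'E'
from h import *
b=eyes.read_camera("wrist");a=eyes.read_camera("scene")[110:310,140:330]
a=cv2.resize(a,(400,421),interpolation=cv2.INTER_CUBIC); b=cv2.resize(b,(400,300))
b=np.vstack([b,np.zeros((121,400,3),np.uint8)]); cv2.imwrite("pics/sq.png",np.hstack([a,b]))
E
```

```text
13.9 [-36.4  10.1 198.4] [-0.3 -0.5  0.5] 0.06941724641170743 0.0
```

View pics/sq.png

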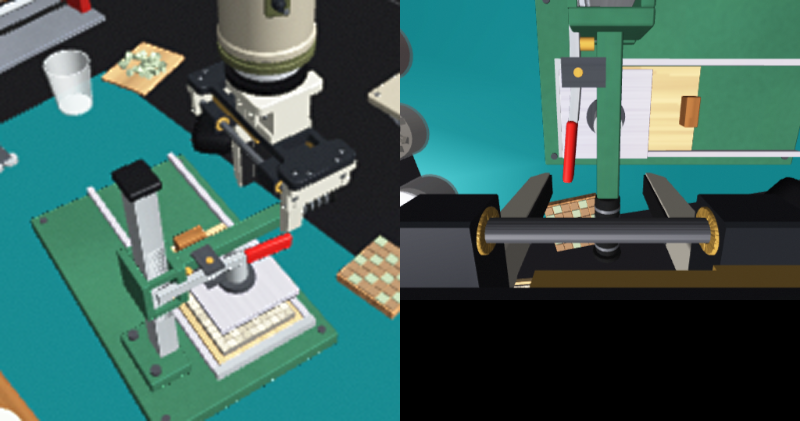

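Left: the fingers hover over the arm beside the paddle at (265,248), and the mosaic is home under the raised plate. Right: the arm at (608,120) and the paddle at (570,150) lie between the open fingers. Descending around them.

arm_command(
  deltas=[
    [[0.3,0,-1.5,0,0,0],[0,0,-1.5,0,0,0],[0,0,-1.5,0,0,0],[0,0,-1.0,0,0,0],[0,0,-0.2,0,0,0],[0,0,0,0,0,0],[0,0,0,0,0,0]],
  ],
)

```text
t: 14.58
tool_pos: [0.5251, 0.0902, 0.1454]
orientation: [-3.129, 0.272, -0.002]
force: [0.3, 0.7, -0.3]
opening: 0.0928
gripper_force: 0.0
```

```bash
python3 rel.py
```

```text
14.5833 [-30.7  11.  145.4] [ 0.1  0.8 -0.3] 0.09278244307003282 0.0
```

arm_command(
  deltas=[
    [[0.03,0.2,-0.3,0,0,0],[0,0,0,0,0,0],[0,0,0,0,0,0],[0,0,0,0,0,0]],
  ],
  gripper=0.25,
  squeeze=35,
)

```text
t: 14.92
tool_pos: [0.5249, 0.0923, 0.1415]
orientation: [-3.13, 0.272, -0.001]
force: [-0.3, 0.7, 0.3]
opening: 0.0709
gripper_force: 0.0
```

```bash
python3 rel.py
```

```text
14.9167 [-31.3  13.  141.5] [-0.4  0.6  0.3] 0.07089962075348906 0.0
```

Now the squeeze.

arm_command(
  deltas=[
    [[0,0,0,0,0,0],[0,0,0,0,0,0],[0,0,0,0,0,0],[0,0,0,0,0,0],[0,0,0,0,0,0],[0,0,0,0,0,0],[0,0,0,0,0,0]],
  ],
  gripper=-1,
  squeeze=35,
)

```text
t: 15.5
tool_pos: [0.5236, 0.0891, 0.1394]
orientation: [3.124, -0.273, -0.004]
force: [-0.4, -13.2, -5.8]
opening: 0.0372
gripper_force: 35.1
```

```bash
python3 rel.py
```

```text
15.5 [-32.1   9.6 139.4] [  1.8 -13.   -5.8] 0.037179475046870546 35.13475298881531
```

The release is fully squeezed at a 37 mm opening, and the weight is carried (-5.8 N). Relieving the side load, then easing down.

arm_command(
  deltas=[
    [[-0.02,-0.1,0,0,0,0],[-0.02,-0.15,0,0,0,0],[0,0,-0.1,0,0,0],[0,0,-0.15,0,0,0],[0,0,-0.2,0,0,0],[0,0,-0.2,0,0,0],[0,0,-0.2,0,0,0],[0,0,-0.2,0,0,0],[0,0,-0.2,0,0,0],[0,0,-0.2,0,0,0],[0,0,-0.2,0,0,0],[0,0,-0.1,0,0,0]],
  ],
)

```text
t: 16.5
tool_pos: [0.5236, 0.0891, 0.1227]
orientation: [3.128, -0.272, -0.002]
force: [-0.4, -5.6, -7.1]
opening: 0.0374
gripper_force: 35.1
```

```bash
python3 rel.py
```

```text
16.5 [-32.    9.6 122.7] [ 0.6 -5.6 -7.1] 0.03739361073465285 35.1272052526474
```

arm_command(
  deltas=[
    [[0,0,-0.15,0,0,0],[0,0,-0.15,0,0,0],[0,0,-0.1,0,0,0],[0,0,-0.1,0,0,0],[0,0,-0.1,0,0,0]],
  ],
)

```text
t: 16.92
tool_pos: [0.5236, 0.089, 0.1169]
orientation: [3.128, -0.272, -0.002]
force: [-0.3, -6.0, -7.7]
opening: 0.0367
gripper_force: 35.1
```

arm_command(
  deltas=[
    [[0,0,-0.1,0,0,0],[0,0,-0.1,0,0,0],[0,0,-0.1,0,0,0]],
  ],
)

```text
t: 17.17
tool_pos: [0.5236, 0.0891, 0.1139]
orientation: [3.128, -0.272, -0.002]
force: [-1.3, -6.0, -6.9]
opening: 0.0371
gripper_force: 35.1
```

arm_command(
  deltas=[
    [[0,0,-0.1,0,0,0],[0,0,-0.1,0,0,0]],
  ],
)

```text
t: 17.33
tool_pos: [0.5236, 0.0891, 0.1119]
orientation: [3.128, -0.272, -0.002]
force: [-0.5, -5.3, -6.7]
opening: 0.0369
gripper_force: 35.1
```

arm_command(
  deltas=[
    [[0,0,-0.1,0,0,0],[0,0,-0.1,0,0,0]],
  ],
)

```text
t: 17.5
tool_pos: [0.5236, 0.089, 0.1099]
orientation: [3.128, -0.272, -0.002]
force: [-0.9, -5.0, -6.2]
opening: 0.0369
gripper_force: 35.1
```

arm_command(
  deltas=[
    [[0,0,-0.1,0,0,0],[0,0,-0.05,0,0,0]],
  ],
)

```text
t: 17.67
tool_pos: [0.5236, 0.089, 0.1086]
orientation: [3.128, -0.272, -0.002]
force: [-2.7, -5.8, -2.9]
opening: 0.0369
gripper_force: 35.1
```

arm_command(
  deltas=[
    [[0,0,-0.1,0,0,0],[0,0,-0.05,0,0,0]],
  ],
)

```text
t: 17.83
tool_pos: [0.5237, 0.089, 0.1085]
orientation: [3.128, -0.272, -0.002]
force: [-10.6, -6.2, 9.4]
opening: 0.0369
gripper_force: 35.2
```

Contact. Small top-up to reach the pressing force.

arm_command(
  deltas=[
    [[0,0,-0.03,0,0,0],[0,0,0,0,0,0]],
  ],
)

```text
t: 18.0
tool_pos: [0.5237, 0.0891, 0.1086]
orientation: [3.128, -0.272, -0.002]
force: [-9.1, -5.7, 7.2]
opening: 0.0373
gripper_force: 35.2
```

arm_command(
  deltas=[
    [[0,0,-0.05,0,0,0],[0,0,0,0,0,0],[0,0,0,0,0,0]],
  ],
)

```text
t: 18.25
tool_pos: [0.5237, 0.0891, 0.1085]
orientation: [3.128, -0.272, -0.002]
force: [-11.6, -6.5, 11.3]
opening: 0.0371
gripper_force: 35.2
```

arm_command(
  deltas=[
    [[0,0,-0.02,0,0,0],[0,0,0,0,0,0],[0,0,0,0,0,0]],
  ],
)

```text
t: 18.5
tool_pos: [0.5237, 0.0891, 0.1085]
orientation: [3.128, -0.272, -0.002]
force: [-12.4, -6.1, 13.3]
opening: 0.0374
gripper_force: 35.2
```

arm_command(
  deltas=[
    [[0,0,0,0,0,0],[0,0,0,0,0,0],[0,0,0,0,0,0],[0,0,0,0,0,0],[0,0,0,0,0,0],[0,0,0,0,0,0],[0,0,0,0,0,0],[0,0,0,0,0,0],[0,0,0,0,0,0],[0,0,0,0,0,0],[0,0,0,0,0,0],[0,0,0,0,0,0]],
  ],
)

```text
t: 19.5
tool_pos: [0.5237, 0.0891, 0.1085]
orientation: [3.128, -0.272, -0.002]
force: [-12.5, -7.2, 13.3]
opening: 0.0371
gripper_force: 35.2
```

arm_command(
  deltas=[
    [[0,0,0,0,0,0],[0,0,0,0,0,0],[0,0,0,0,0,0],[0,0,0,0,0,0],[0,0,0,0,0,0],[0,0,0,0,0,0]],
  ],
)

```text
t: 20.0
tool_pos: [0.5237, 0.0891, 0.1085]
orientation: [3.128, -0.272, -0.002]
force: [-11.6, -6.7, 13.4]
opening: 0.0372
gripper_force: 35.2
```

arm_command(
  deltas=[
    [[0,0,0.05,0,0,0],[0,0,0.05,0,0,0],[0,0,0.05,0,0,0],[0,0,0,0,0,0],[0,0,0,0,0,0]],
  ],
)

```text
t: 20.42
tool_pos: [0.5237, 0.0891, 0.1086]
orientation: [3.128, -0.272, -0.002]
force: [-6.3, -6.2, 1.7]
opening: 0.0371
gripper_force: 35.2
```

arm_command(
  deltas=[
    [[0,0,0,0,0,0],[0,0,0,0,0,0],[0,0,0,0,0,0],[0,0,0,0,0,0],[0,0,0,0,0,0],[0,0,0,0,0,0],[0,0,0,0,0,0],[0,0,0,0,0,0]],
  ],
  gripper=1,
)

```text
t: 21.08
tool_pos: [0.5244, 0.0896, 0.1083]
orientation: [3.13, -0.272, 0.001]
force: [-0.6, 0.1, -0.3]
opening: 0.0858
gripper_force: 0.0
```

arm_command(
  deltas=[
    [[0,0,0.5,0,0,0],[0,0,2,0,0,0],[0,0,3,0,0,0],[0,0,3,0,0,0],[0,0,3,0,0,0],[-1,0,3,0,0,0],[-1.5,-2,2,0,0,0],[-1.5,-2,0,0,0,0],[0,0,0,0,0,0],[0,0,0,0,0,0]],
  ],
)

```text
t: 21.92
tool_pos: [0.4843, 0.0491, 0.2742]
orientation: [-3.129, 0.275, -0.003]
force: [0.5, -0.7, 0.7]
opening: 0.0928
gripper_force: 0.0
```

```bash
python3 - <<'E'
from h import *
q=np.load("q.npy"); c=cam("wrist"); im=eyes.read_camera("wrist"); sc=eyes.read_camera("scene"); cs=cam("scene"); cv2.imwrite("pics/w5.png",im); cv2.imwrite("pics/s5.png",sc)
# red paddle mask centroid vs model at rest, for several h ; block centroid vs home
hsv=cv2.cvtColor(im,cv2.COLOR_BGR2HSV)
red=((hsv[...,0]<6)|(hsv[...,0]>174))&(hsv[...,1]>200)&(hsv[...,2]>120)
n,l,st,ce=cv2.connectedComponentsWithStats(red.astype(np.uint8)); print([(st[i].tolist(),ce[i].round(1).tolist()) for i in range(1,n) if st[i][4]>60])
br=(hsv[...,0]>8)&(hsv[...,0]<16)&(hsv[...,1]>140)&(hsv[...,2]>120)
n,l,st,ce=cv2.connectedComponentsWithStats(br.astype(np.uint8)); print([(st[i].tolist(),ce[i].round(1).tolist()) for i in range(1,n) if st[i][4]>60])
print("block home",proj(c,P(q[:2],q[2],[(0,-.114,.058)])).round(1))
for h in (0,.008,.012,.016,.02,.044): print(h,proj(c,P(q[:2],q[2],[(-.021,.0345,.124+h)])).round(1))
# template tracking of scene: paddle between s2 and s5
for f in ("s2","s5"):
    h2=cv2.cvtColor(cv2.imread(f"pics/{f}.png"),cv2.COLOR_BGR2HSV)[170:330,140:330]
    r=((h2[...,0]<6)|(h2[...,0]>174))&(h2[...,1]>200)&(h2[...,2]>120); ys,xs=np.nonzero(r); print(f,xs.mean()+140,ys.mean()+170,len(xs))
for h in (.008,.012,.016,.02,.044,.048): print(h,proj(cs,P(q[:2],q[2],[(-.021,.0345,.115+h)])).round(1))
E
python3 rel.py
```

```text
[([181, 111, 7, 55, 321], [184.4, 135.6])]
[([305, 99, 18, 32, 514], [313.3, 114.4]), ([180, 329, 9, 14, 89], [184.1, 335.5])]
block home [[315.4 115.7]]
0 [[184.4 138.6]]
0.008 [[182.7 139.4]]
0.012 [[181.8 139.8]]
0.016 [[180.9 140.2]]
0.02 [[179.9 140.6]]
0.044 [[173.7 143.4]]
s2 266.66346153846155 227.6153846153846 104
s5 266.0618556701031 236.16494845360825 97
0.008 [[267.5 238.5]]
0.012 [[267.5 237.4]]
0.016 [[267.5 236.3]]
0.02 [[267.5 235.2]]
0.044 [[267.5 228.5]]
0.048 [[267.5 227.3]]
22.0167 [-64.1 -35.6 273. ] [0.3 0.5 0.3] 0.0930437634480325 0.0
```

The head dropped about 31 mm and rests on the mosaic (press_head about 0.014 to 0.016). The paddle is back at rest, the block is at its home pixel, and the robot is clear. Handing in.

```bash
python3 -c "
from plant import ticket
print(ticket.close_job())"
```

```text
the job is handed in; nothing more can be done
None
```

The job is handed in: I raised the head about 20 mm on the pawl, slid the mosaic home and eased the head down under the squeezed release. I then held a push of about 13 N for about 1.5 s and left the head resting on the tiles. It took about 22 s, and I don't have the verdict.

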